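# Start the parts feeder: tray on the sloped rest, feed lever to the pointer

## Robot

A 7-joint arm with a two-finger parallel gripper is mounted at the origin on the work surface. World frame = base frame: x ahead of the robot, y to its left, z up, the work surface at z = 0. Lengths are in m, angles in rad, forces in N, time in s.
With the tool pointing down it reaches from about 0.35 to 0.9 m from the base axis. Payload 8.1 kg.
Tool frame: the origin (TCP) lies at the very end of the fingers, on their centre line; the grasp point (between the pads) lies 19 mm behind it; z points along the fingers, y is the line along which they close (so a half turn about z gives the same grasp; the last joint's range is limited). The gripper opens to 92 mm and grips with 3 to 60 N. Pads are 19 mm wide; open, the fingers measure 130 mm over their backs; the gripper's body (75 mm by 190 mm) begins 47 mm behind the grasp point.
Start: joints at [1.161, 0.434, 0.025, 1.573, -0.012, 1.134, -0.075], TCP at [0.189, -0.596, 0.227] pointing down, gripper open.
Joint ranges: [-2.62, 2.62], [-0.44, 2.09], [-1.27, 1.32], [0.08, 2.57], [-1.32, 4.46], [0.12, 2], [-2.74, 2.74]. Speed limits (rad/s): [2.22, 2.22, 3.01, 3.01, 3.14, 3.14, 3.14].

## Interface

Orientations are given as a rotation vector (axis times angle).
In Python, from cell import arm gives the robot as it stands.
- The arm moves only by the tool carry_out, never from a script. Its argument "commands" is a list of rows, each a list of 7 numbers: the opening, from 0 (shut) to 1 (fully open), then the shift along the tool's x, y, z each as a share of 0.025 m, from -1 to 1, then the turn, a rotation vector about the tool's x, y, z each as a share of 0.1 rad, from -1 to 1. A call has 1 to 8 rows; each row shifts and turns the commanded pose from where the row before left it, along the tool's axes as they then stand; what a row does not reach is not made up. A row lasts 1/10 s, in which the tool goes at most 50 mm and 8.59 degrees, less where a joint would pass 70% of its speed; a pose out of reach is approached as far as the arm can. A call with a number of a shift or a turn outside -1 to 1 is refused whole. A call with a gripper value outside its range is refused whole. The fingers move at their own pace and stop on an object; "squeeze" is the grip in N (left out, the last holds). Time passes only in rows, so rows that do not move let the fingers close. It gives the time, the measured TCP pose, the force, the opening and the grip force at its end, in the units of the state.
- arm.observe(): the state, without advancing time (a new reading comes with each control period).
- arm.get_image(name): name is "scene" or "top"; returns a dict with "pixels" (400x640x3 uint8, red, green, blue), "range_z" (400x640 float32, m along the optical axis (not along the pixel's ray), 0 where there is no reading), "mtx" (3x3 intrinsics, pixels), "k1" (the pictures are not rectified: a ray, as slopes to the right and down, at radius r is drawn at 1 + k1 r^2 times it, then the intrinsics apply), "R" (3x3) and "t" (3): a world point X has camera coordinates R X + t. Camera axes: x right, y down, z forward; pixel columns grow to the right and rows downward; lengths in m; the calibration is good to about 2 mm. A picture is of the moment at which its call begins.
- arm.sign_off(): hands the job in; it is judged then, once.
The state is a dict: "clock": time; "joints": joint angles; "dq": joint speeds; "joint_efforts": joint torques, N m; "position": TCP position; "ee_rot": TCP orientation; "force": force on the tool from outside, world axes, zero at the start; "ft_torque": the same for the moment, N m; "width": opening from 0.0 (shut) to 1.0 (fully open); "gripper_force": force on a finger pad.
Only numpy, scipy, OpenCV 4.12 (cv2) and the standard library are available. Lean on these libraries where they do the work, as an engineer would, in place of code of your own. Each camera call takes 0.05 s, during which the arm holds its last target. There are 200 camera calls.

## Task

Get the parts feeder ready to run: take the small open grey tray from between the cartons and set it lengthwise on the narrow sloped rest under the feeder's chute, squarely and upright, with its low end against the stop, and let go of it. Only then swing the feed lever on the controller box round until its arm lines up with the job pointer, without swinging it well past the pointer. Do not move the pointer or the small toggle switch, and leave the other things on the bench where they are.

Things in the scene. Friction and masses are not known exactly. Their poses are not given: they have to be found in the camera images.
- tray: Small open-topped grey plastic box, 100 mm long (x), 60 wide (y), 45 high, walls 3 mm, 0.12 kg; same either way round. Origin: centre of its underside, z up through the open top. Starts upright on the bench with a carton 42 mm off each long side, the glue bottle 12 mm or more off its +x end and the pliers off its -x end.
- feeder: Parts feeder, fixed, pose varies. Origin on the bench under the rest's origin; z up, front -x. Along +x: chute 70 mm wide, lip at x = 62 mm, 170 mm high (sides 196); grey housing x = 115 to 275, 150 wide, 137 high; hopper 156 mm across, 305 high, centred x = 200. Base plate 12 mm high, 150 wide, x = -80 to 290.
- rest: Tray rest on the feeder's front: steel plate 104 mm long (x), 40 wide (y), 6 thick, on a thin post, sloping down 0.314 rad to its -x, where a stop lip stands 16 mm above it, inner face at x = -50 mm. Origin: on its upper face, 90 mm above the bench, where the centre of the tray's underside is when home; x up the slope, z square to the plate. The tray does not slide by itself.
- controller: Feed controller, fixed, pose varies, left or right of the feeder: grey box 180 (x) x 220 (y) x 80 mm high, black fan-shaped scale on top. Origin: centre of its underside, z up. Upright pivot of lever and pointer at x = 45, y = 0 mm. On top: a fixed dial 26 mm across, 22 high at x = 60, y = 85; the toggle's base 30 x 34 x 12 at x = 55, y = -85.
- feed_lever (a joint): Lever angle about the upright pivot (rad), -0.95 to 0.95. At 0 it points along the controller's -x; it grows counter-clockwise from above (tip to the controller's -y), opening the feed. Starts between -0.9 and -0.6, stays where it is left; about 3 N at the knob moves it.
- lever_knob (a point): Grip of the feed lever: upright black cylinder 22 mm across on the end of a flat steel arm 12 mm wide, 85 mm from the pivot. The knob runs from 97 to 138 mm above the bench; the arm's upper face is at 97 mm. This point: on the knob's axis, 120 mm above the bench; x along the arm towards the pivot, z up.
- pointer (a joint): Angle at which the job pointer stands (rad), same pivot, zero and direction as feed_lever: the lever is set when both angles are equal. Between -0.2 and 0.8; very stiff, not to be moved.
- pointer_tip (a point): Job pointer: thin flat steel strip from the pivot, under the lever, with a small steel arrow block 14 mm wide on its end, over the outer edge of the scale, top 9 mm above the controller's top (below the lever's arm). This point: on the block, 110 mm from the pivot; x towards the pivot, z up.
- toggle_tip (a point): Top of a small upright toggle switch on the controller's top at x = 55, y = -85 mm (controller frame): a 26 mm wide black cross-bar along y, 10 mm thick, this point 44 mm above the controller's top. To be left as it is.
- glue: Bystander: upright white glue bottle, 46 mm across, 130 mm high, loose. Origin under its centre.
- carton_a: Bystander: closed white carton, 75 (x) x 45 (y) x 55 mm high, loose. Origin under its centre.
- carton_b: Bystander: closed white carton, 75 (x) x 45 (y) x 40 mm high, loose. Origin under its centre.
- pliers: Bystander: pliers lying flat, 150 mm long along their x, 46 mm wide, 12 mm high, loose. Origin under the middle.
- dispenser: Bystander: black tape dispenser, 60 (x) x 140 (y) x 82 mm high, loose, in front of the controller. Origin under its centre.
- jar: Bystander: clear jar with a steel cap, 56 mm across, 75 mm high, loose, in front of the rest. Origin under its centre.
Things that resemble listed ones, but are neither listed nor needed, are in the scene too. Leave any pink or purple look-alike of the tray alone.

How it is judged:
By the outcome, as a careful person would: the job done as asked, in the order asked, and still so for the second after the job is handed in, with the robot touching nothing.
It also fails if it takes over 61 s, if anything falls off the work surface, if the arm or the gripper's body presses on something with over 40 N, if the wrist force passes 120 N, or if a joint passes its speed limit or range.

## Working session

There is one attempt and no reset: what is moved stays moved. The work goes in short steps, Python scripts to look and compute and a tool call to move; the robot and the scene stay as the last step left them, time stands still between calls to the robot, and variables do not carry over. Pictures are saved under pics/ and viewed, at most 10 in all, crops included, and the job is handed in when it is done.

Besides the shell and the picture viewer there is one more tool, called after "Emit:" as name(argument=value, ...), one argument or row to a line, values as JSON. carry_out: Moves the arm, as the interface text tells. Shift numbers are shares of 0.025 m and turn numbers shares of 0.1 rad, none past 1 either way. Its arguments: {"type":"object","properties":{"commands":{"type":"array"},"squeeze":{"type":"number"}},"required":["commands"]}

```bash
ls; mkdir -p pics
cat > h.py <<'E'
import numpy as np, cv2
from cell import arm
def grab(n):
    d=arm.get_image(n); np.savez('/tmp/%s.npz'%n,**{k:np.asarray(v) for k,v in d.items()}); return d
def load(n): return dict(np.load('/tmp/%s.npz'%n))
def rays(d,uv):
    uv=np.asarray(uv,float).reshape(-1,2);K=d['mtx'];k=float(d['k1'])
    s=np.c_[(uv[:,0]-K[0,2])/K[0,0],(uv[:,1]-K[1,2])/K[1,1]];x=s.copy()
    for _ in range(20): x=s/(1+k*(x**2).sum(1,keepdims=True))
    return np.c_[x,np.ones(len(x))]
def plane(d,uv,z):
    r=rays(d,uv)@d['R']; c=-d['R'].T@d['t']
    return c+r*((z-c[2])/r[:,2])[:,None]
def cloud(d):
    h,w=d['range_z'].shape
    uv=np.stack(np.meshgrid(np.arange(w),np.arange(h)),-1).reshape(-1,2)
    p=rays(d,uv)*d['range_z'].reshape(-1,1)
    P=(p-d['t'])@d['R']; P[d['range_z'].ravel()==0]=np.nan
    return P.reshape(h,w,3)
def proj(d,X):
    c=np.atleast_2d(X)@d['R'].T+d['t'];s=c[:,:2]/c[:,2:]
    s=s*(1+float(d['k1'])*(s**2).sum(1,keepdims=True))
    return np.c_[s[:,0]*d['mtx'][0,0]+d['mtx'][0,2],s[:,1]*d['mtx'][1,1]+d['mtx'][1,2]]
E
python3 - <<'E'
from h import *
for n in('scene','top'):
    d=grab(n); cv2.imwrite(f'pics/{n}0.png',d['pixels'][:,:,::-1]); print(n,-d['R'].T@d['t'],d['R'][2],d['k1'],d['mtx'][0,0],(d['range_z']==0).mean())
print(arm.observe())
E
```

```text
pics
scene [ 1.60064462 -0.40402276  0.96614288] [-0.75963575  0.2491552  -0.6007289 ] -0.04491105461967735 509.83186290615447 0.00890234375
top [ 0.31778853 -0.03228391  1.35851985] [ 0.16409297  0.01132211 -0.9863799 ] -0.06035993448558234 424.876907548966 0.00408203125
{'clock': 0.1, 'joints': array([ 1.1613678 ,  0.43513685,  0.02496437,  1.57400672, -0.01158843,
        1.13399177, -0.07510245]), 'dq': array([-0.00029057, -0.00028556,  0.00016531, -0.00285623,  0.0005963 ,
        0.00282254,  0.00029664]), 'joint_efforts': array([ 3.51181901e-03, -6.69127607e+01,  9.88490582e-01, -3.15145898e+01,
       -6.04175753e-02,  3.72895680e-02,  4.48328001e-05]), 'position': array([ 0.18858595, -0.59539013,  0.22603333]), 'ee_rot': array([-3.10337013e+00, -4.79778803e-01,  5.41370620e-04]), 'force': array([-0.52858262,  0.1124083 , -0.28720747]), 'ft_torque': array([ 0.04513568,  0.00565634, -0.02090567]), 'gripper_force': 0.0, 'width': 0.9972804271470038}
```

View pics/top0.png

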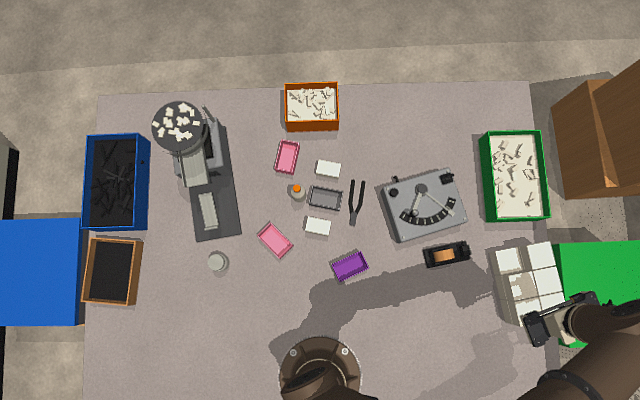

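View pics/scene0.png

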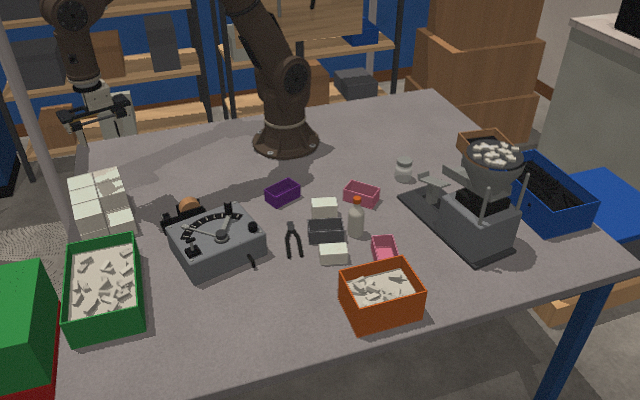

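Top view: the grey open tray is at (324,197) between white cartons (328,168) and (318,226), with the glue at (297,190) and pliers at (356,203). The look-alikes are pink at (287,157) and (275,239) and purple at (349,265). Only the (324,197) one is grey and sits between the cartons. The rest is at about (208,210) and the controller at (425,205). I'll confirm with one crop while measuring.

Run:
```python
from h import *
d=load('top');P=cloud(d);im=d['pixels'];cv2.imwrite('pics/crops.png',np.hstack([cv2.resize(im[140:250,270:380],(400,400),interpolation=cv2.INTER_CUBIC),cv2.resize(im[155:255,365:475],(400,400),interpolation=cv2.INTER_CUBIC)])[:,:,::-1])
h=P[...,2]
print('bench',np.nanmedian(h[280:300,150:200]))
def box(name,sl,lo,hi,extra=None):
    m=np.zeros(h.shape,bool);m[sl]=True;m&=(h>lo)&(h<hi)
    if extra is not None:m&=extra
    n,l,st,_=cv2.connectedComponentsWithStats(m.astype(np.uint8));
    if n<2:print(name,'none');return
    i=1+st[1:,4].argmax();p=P[l==i]
    c,s,a=cv2.minAreaRect(p[:,:2].astype(np.float32));print(name,len(p),np.round(c,4),np.round(s,4),round(a,1),'z',np.round(np.percentile(p[:,2],[5,50,95]),3))
    return p
S=np.s_
box('tray rim',S[180:215,303:346],.036,.06)
box('ca',S[155:182,310:345],.03,.07);box('cb',S[212:240,300:335],.03,.07)
box('glue',S[175:205,283:308],.03,.2)
box('pliers',S[175:230,345:370],.006,.03)
box('ctrl',S[160:250,370:475],.07,.092)
box('base',S[100:260,150:250],.006,.02)
p=box('rest',S[180:245,190:225],.06,.135)
A=np.c_[p[:,:2],np.ones(len(p))];co=np.linalg.lstsq(A,p[:,2],rcond=None)[0];r=p[:,2]-A@co;g=abs(r)<.006
co=np.linalg.lstsq(A[g],p[g,2],rcond=None)[0];print('rest plane',co,np.arctan(np.hypot(*co[:2])),np.degrees(np.arctan2(co[1],co[0])),g.mean(),p[g].min(0),p[g].max(0))
box('chute',S[140:200,165:225],.16,.2)
box('housing',S[120:200,150:250],.13,.145)
box('hopper',S[90:170,140:220],.28,.32)
box('jar',S[245:280,200:235],.06,.09);box('disp',S[235:275,415:475],.03,.1)
```

```text
bench -0.0012675182177605629
tray rim 113 [ 0.5539 -0.0367] [0.1    0.0613] 76.2 z [0.038 0.043 0.049]
ca 332 [ 0.6488 -0.0475] [0.0746 0.0462] 76.3 z [0.034 0.039 0.044]
cb 365 [ 0.4631 -0.0094] [0.075  0.0451] 76.6 z [0.049 0.054 0.059]
glue 201 [0.5666 0.0482] [0.0414 0.0431] 1.2 z [0.049 0.089 0.13 ]
pliers 287 [ 0.5395 -0.1313] [0.0445 0.1498] 80.5 z [0.007 0.01  0.015]
ctrl 3776 [ 0.5174 -0.3407] [0.1807 0.2211] 15.3 z [0.074 0.079 0.085]
base 2057 [0.5425 0.3269] [0.2144 0.152 ] 9.8 z [0.007 0.011 0.015]
rest 445 [0.5114 0.3213] [0.1058 0.0389] 8.5 z [0.075 0.089 0.103]
rest plane [ 0.29321848  0.06555723 -0.08351491] 0.2918766446245514 12.602815679271098 0.8629213483146068 [0.46393825 0.29654609 0.0730444 ] [0.56557322 0.34735197 0.10634769]
chute 991 [0.6408 0.3406] [0.1358 0.1013] 8.2 z [0.163 0.176 0.195]
housing 485 [0.7097 0.3002] [0.1523 0.0474] 7.1 z [0.131 0.135 0.141]
hopper 2029 [0.7123 0.3517] [0.1394 0.1369] 43.5 z [0.292 0.297 0.305]
jar 208 [0.3584 0.3022] [0.0461 0.0468] 54.4 z [0.068 0.074 0.078]
disp 283 [ 0.3598 -0.3916] [0.0444 0.0723] 9.7 z [0.05  0.071 0.082]
```

View pics/crops.png

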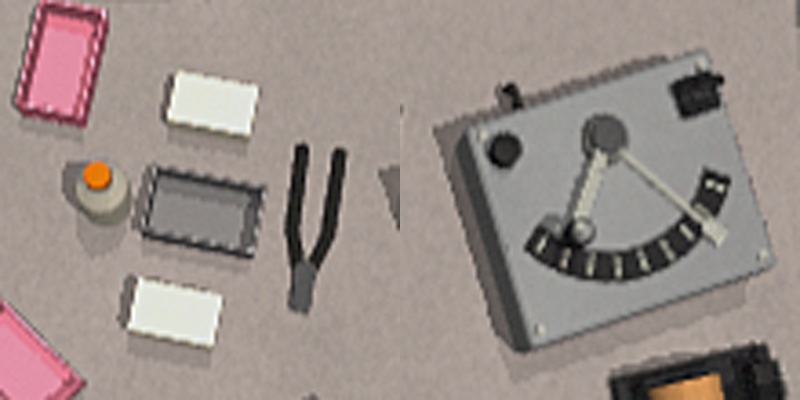

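The left crop shows the grey tray confirmed between the cartons. In the right crop the lever knob is at about px (415,212), the pointer block at about (452,213) and the pivot at about (421,189). Next I'll measure the lever and pointer angles and refine the rest and feeder heading.

Run:
```python
from h import *
d=load('top');P=cloud(d);h=P[...,2];im=d['pixels'].astype(int)
def comp(sl,m0,show=True):
    m=np.zeros(h.shape,bool);m[sl]=True;m&=m0
    n,l,st,c=cv2.connectedComponentsWithStats(m.astype(np.uint8));i=1+st[1:,4].argmax();return l==i
S=np.s_
# controller
th=np.radians(15.3);ex=np.array([np.cos(th),np.sin(th)]);ey=np.array([-ex[1],ex[0]])
C=np.array([.5174,-.3407]);piv=C+.045*ex
def ang(p): v=p[:2]-piv;return np.arctan2(-v@ey,-v@ex),np.hypot(*v)
m=comp(S[200:225,403:428],h>.112);ys,xs=np.nonzero(m);print('knob px',xs.mean(),ys.mean(),m.sum(),'pts',P[m].mean(0),h[m].max())
for z in(.125,.138):
    k=plane(d,[[xs.mean(),ys.mean()]],z)[0];print('knob',z,k,ang(k))
pm=comp(S[180:196,412:430],(h>.098));ys,xs=np.nonzero(pm);print('pivot',xs.mean(),ys.mean(),pm.sum(),np.nanmedian(h[pm]),P[pm].mean(0),'pred',piv)
# pointer block: bright pixels near outer end
g=im.min(2)
print(g[203:222,440:464])
print((h[203:222,440:464]*1000).round().astype(int))
# feeder: base plate contour + housing side for heading
b=comp(S[100:260,150:250],(h>.005)&(h<.02))
r=comp(S[180:245,190:225],(h>.06)&(h<.135))
ys,xs=np.nonzero(r)
p=P[r];u=p[:,:2]-p[:,:2].mean(0);w,v=np.linalg.eigh(u.T@u);print('rest pca',np.degrees(np.arctan2(*v[::-1,1])),p.mean(0))
for sc in('scene',):
    e=load('scene');print('rest origin guess in scene px',proj(e,[[.5114,.3213,.09]]),'top',proj(d,[[.5114,.3213,.09]]))
a=np.radians(9);e1=np.array([np.cos(a),np.sin(a)]);e2=np.array([-e1[1],e1[0]])
pb=P[b];print('base in feeder axes',np.percentile(pb[:,:2]@e1,[0,1,99]),np.percentile(pb[:,:2]@e2,[0,1,99,100]))
q=p[:,:2]@np.c_[e1,e2]
for lo in np.arange(q[:,0].min(),q[:,0].max(),.008):
    s=(q[:,0]>=lo)&(q[:,0]<lo+.008);print(round(lo,3),s.sum(),np.round([q[s,1].min(),q[s,1].max(),np.median(p[s,2])],4))
```

```text
knob px 413.1875 212.90625 32 pts [ 0.48117383 -0.29040802  0.12975336] 0.1398415828861917
knob 0.125 [ 0.48181293 -0.29142899  0.125     ] (np.float64(-0.7091964596021526), np.float64(0.08739723165126849))
knob 0.138 [ 0.48008428 -0.28869787  0.138     ] (np.float64(-0.7283755070878501), np.float64(0.09014483685756097))
pivot 422.3636363636364 188.5090909090909 55 0.1008416788713655 [ 0.55829847 -0.32908542  0.10080209] pred [ 0.56080508 -0.32882571]
[[161 151 147 149 152 150  87  38  48  40  44  39  33  58  44 146 149 146
  145 144 147 141 119 154]
 [157 163 156 149 157 116  55  41  43  47  44  43  40  28  94 149 151 146
  148 148 148 151 131 149]
 [127 152 168 163 129  65  56  47  36  40  41  45  40  40 138 151 148 145
  149 145 145 149 130 134]
 [129 113 140 169 140  65 104 116  63  38  42  45  37  93 149 152 144 144
  147 145 148 149 141 140]
 [146 129 109 126 157 129 104 103 116  86  46  35  32 136 153 148 145 143
  145 150 150 148 144 135]
 [152 161 109  56 109 154 152 111  95 107  76  35  87 148 150 146 145 144
  147 147 146 146 146 134]
 [158 138  76  27  34 110 157 156 118 
[... 11241 characters left out ...]
st origin guess in scene px [[431.79569284 179.86541421]] top [[208.29609995 211.09447178]]
base in feeder axes [0.47974515 0.48181542 0.67369058] [0.16085533 0.16398461 0.3099807  0.3127109 ]
0.503 31 [0.2194 0.256  0.0877]
0.511 29 [0.2196 0.2572 0.0756]
0.519 34 [0.2187 0.2558 0.0768]
0.527 32 [0.2191 0.2545 0.0783]
0.535 34 [0.219  0.256  0.0821]
0.543 35 [0.2188 0.2549 0.0838]
0.551 33 [0.2191 0.2552 0.0863]
0.559 37 [0.2178 0.256  0.0898]
0.567 32 [0.2185 0.2557 0.0927]
0.575 37 [0.2186 0.2559 0.0941]
0.583 34 [0.2182 0.2549 0.0971]
0.591 31 [0.2186 0.2554 0.0993]
0.599 37 [0.22   0.2564 0.1016]
0.607 9 [0.2191 0.2547 0.1045]<stdin>:18: RuntimeWarning: invalid value encountered in cast
```

Emit:
carry_out(
  commands=[
    [0.84,0.86,-0.7,0,0,0,0],
    [0.84,0.86,-0.7,0,0,0,0],
    [0.84,0.86,-0.7,0,0,0,0],
    [0.84,0.86,-0.7,0,0,0,0],
    [0.84,0.86,-0.7,0,0,0,0],
    [0.84,0.86,-0.7,0,0,0,0],
    [0.84,0.86,-0.7,0,0,0,0],
    [0.84,0.86,-0.7,0,0,0,0],
  ],
  squeeze=20,
)

```text
clock: 0.9
position: [0.3107, -0.4092, 0.2265]
ee_rot: [-3.104, -0.48, 0.001]
force: [0.4, -0.1, 0.7]
width: 0.839
gripper_force: 0.0
```

Emit:
carry_out(
  commands=[
    [0.84,0.86,-0.7,0,0,0,0],
    [0.84,0.86,-0.7,0,0,0,0],
    [0.84,0.86,-0.7,0,0,0,0],
    [0.84,0.86,-0.7,0,0,0,0],
    [0.84,0.86,-0.7,0,0,0,0],
    [0.84,0.86,-0.7,0,0,0,0],
    [0.84,0.86,-0.7,0,0,0,0],
    [0.84,0.86,-0.7,0,0,0,0],
  ],
)

```text
clock: 1.7
position: [0.4324, -0.224, 0.2265]
ee_rot: [-3.105, -0.48, 0.001]
force: [0.7, -0.3, 0.2]
width: 0.841
gripper_force: 0.0
```

Emit:
carry_out(
  commands=[
    [0.84,0.86,-0.7,0,0,0,0],
    [0.84,0.86,-0.7,0,0,0,0],
    [0.84,0.86,-0.7,0,0,0,0],
    [0.84,0.86,-0.7,0,0,0,0],
    [0.84,0.86,-0.7,0,0,0,0],
    [0.84,0.86,-0.7,0,0,0,0],
    [0.84,0.86,-0.7,0,0,0,0],
    [0.84,0.86,-0.7,0,0,0,0],
  ],
)

```text
clock: 2.5
position: [0.5541, -0.0387, 0.2264]
ee_rot: [-3.105, -0.48, 0.001]
force: [0.1, -0.4, -0.0]
width: 0.838
gripper_force: 0.0
```

Emit:
carry_out(
  commands=[
    [0.84,0,0,0,0,0,-1],
    [0.84,0,0,0,0,0,-1],
    [0.84,0,0,0,0,0,-1],
    [0.84,0,0,0,0,0,-1],
    [0.84,0,0,0,0,0,-1],
    [0.84,0,0,0,0,0,-1],
    [0.84,0,0,0,0,0,-1],
    [0.84,0,0,0,0,0,-1],
  ],
)

```text
clock: 3.3
position: [0.5535, -0.0397, 0.2264]
ee_rot: [-2.669, -1.656, 0.001]
force: [-0.4, -0.2, 0.0]
width: 0.839
gripper_force: 0.0
```

Emit:
carry_out(
  commands=[
    [0.84,0,0,0,0,0,-1],
    [0.84,0,0,0,0,0,-1],
    [0.84,0,0,0,0,0,-0.2],
    [0.84,0,0,0,0,0,0],
  ],
)

```text
clock: 3.7
position: [0.5536, -0.0398, 0.2264]
ee_rot: [-2.477, -1.932, 0.001]
force: [-0.1, -0.5, -0.7]
width: 0.838
gripper_force: 0.0
```

```bash
cat >> h.py <<'E'
from scipy.spatial.transform import Rotation as Ro
def toolR(yaw,tilt=0):
    "tool x at yaw (rad), tool down; tilt: z axis leans along rest normal, x up-slope"
    c,s,ct,st=np.cos(yaw),np.sin(yaw),np.cos(tilt),np.sin(tilt)
    x=np.array([c*ct,s*ct,st]);z=-np.array([-c*st,-s*st,ct]);return np.c_[x,np.cross(z,x),z]
def delta(p,R):
    o=arm.observe();R0=Ro.from_rotvec(o['ee_rot']).as_matrix()
    print('shift',np.round(R0.T@(p-o['position'])/.025,2),'turn',np.round(Ro.from_matrix(R0.T@R).as_rotvec()/.1,2),'pos',np.round(o['position'],4),'F',np.round(o['force'],1),'w',round(o['width'],3),'gf',round(o['gripper_force'],1),'t',o['clock'],'q',np.round(o['joints'],2))
E
python3 - <<'E'
from h import *
delta(np.array([.554,-.037,.010]),toolR(np.radians(76.2)))
d=grab('top');cv2.imwrite('pics/c1.png',cv2.resize(d['pixels'][120:260,240:420],(720,560))[:,:,::-1])
d=load('scene');im=d['pixels'];cv2.imwrite('pics/c2.png',cv2.resize(im[190:290,155:275],(720,600),interpolation=cv2.INTER_CUBIC)[:,:,::-1])
E
```

```text
shift [ 0.11 -0.01  8.66] turn [-0.01  0.   -0.05] pos [ 0.5536 -0.0398  0.2264] F [-0.1 -0.5 -0.7] w 0.838 gf 0.0 t 3.7 q [ 0.35  0.37 -0.5   1.71  0.2   1.11 -0.46]
```

View pics/c2.png

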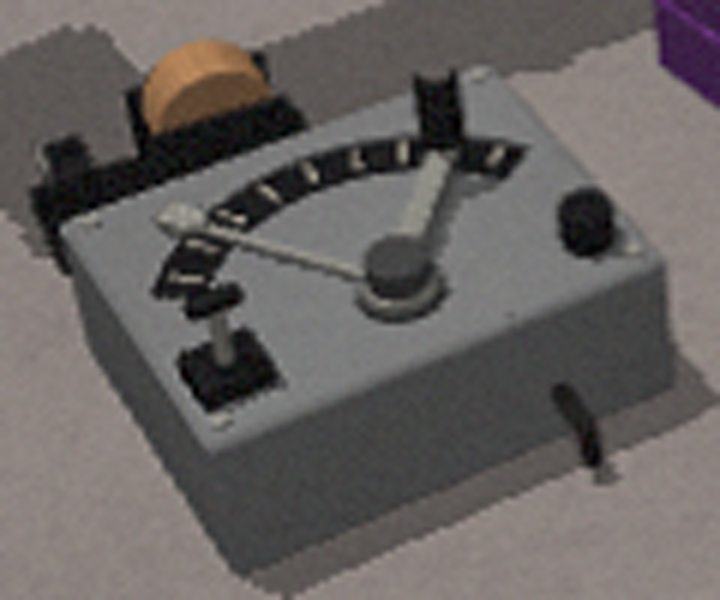

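The scene crop shows the lever knob at crop (437,105), the pointer block at crop (180,218) and the toggle at (225,330), with the lever clear of all of them. The tool is over the tray, so I'll descend.

Emit:
carry_out(
  commands=[
    [0.84,0.1,0,1,0,0,-0.05],
    [0.84,0,0,1,0,0,0],
    [0.84,0,0,1,0,0,0],
    [0.84,0,0,1,0,0,0],
    [0.84,0,0,1,0,0,0],
    [0.84,0,0,0.7,0,0,0],
    [0.84,0,0,0.4,0,0,0],
    [0.84,0,0,0,0,0,0],
  ],
)

```text
clock: 4.55
position: [0.5537, -0.0372, 0.0731]
ee_rot: [-2.47, -1.939, 0.003]
force: [0.8, 0.2, -0.1]
width: 0.838
gripper_force: 0.0
```

Run:
```python
from h import *
delta(np.array([.554,-.037,.010]),toolR(np.radians(76.2)))
d=grab('scene');cv2.imwrite('pics/c3.png',cv2.resize(d['pixels'][150:290,250:400],(750,600))[:,:,::-1])
# pointer angle, two views
a=load('scene');
```

```text
shift [0.01 0.02 2.52] turn [-0.02  0.01  0.01] pos [ 0.5537 -0.0372  0.0731] F [ 0.8  0.2 -0.1] w 0.838 gf 0.0 t 4.55 q [ 0.29  0.54 -0.44  1.88  0.32  0.79 -0.56]
```

View pics/c3.png

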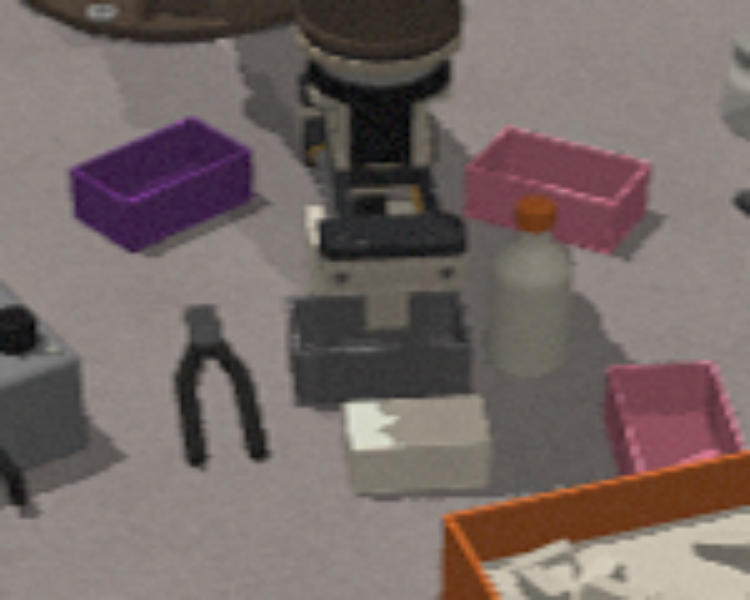

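The gripper is centred over the tray: fingertip at crop (388,325), tray (380,350), glue clear at (535,290). I'll continue down and close.

Emit:
carry_out(
  commands=[
    [0.84,0,0,0.6,0,0,0],
    [0.84,0,0,0.6,0,0,0],
    [0.84,0,0,0.6,0,0,0],
    [0.84,0,0,0.4,0,0,0],
    [0.84,0,0,0.3,0,0,0],
    [0.84,0,0,0,0,0,0],
  ],
)

```text
clock: 5.2
position: [0.5543, -0.0372, 0.0114]
ee_rot: [-2.47, -1.94, 0.001]
force: [-0.3, 0.0, 0.6]
width: 0.839
gripper_force: 0.0
```

Emit:
carry_out(
  commands=[
    [0.3,0,0,0,0,0,0],
    [0.3,0,0,0,0,0,0],
    [0.3,0,0,0,0,0,0],
    [0.3,0,0,0,0,0,0],
    [0.3,0,0,0,0,0,0],
  ],
  squeeze=20,
)

```text
clock: 5.7
position: [0.5547, -0.0372, 0.0123]
ee_rot: [2.47, 1.94, 0.001]
force: [-1.4, -0.1, 5.8]
width: 0.653
gripper_force: 20.0
```

Emit:
carry_out(
  commands=[
    [0.3,0,0,-0.4,0,0,0],
    [0.3,0,0,-0.8,0,0,0],
    [0.3,0,0,-1,0,0,0],
    [0.3,0,0,-1,0,0,0],
    [0.3,0,0,-1,0,0,0],
    [0.3,0,0,-1,0,0,0],
    [0.3,0,0,-1,0,0,0],
    [0.3,0,0,-1,0,0,0],
  ],
)

```text
clock: 6.5
position: [0.554, -0.0372, 0.1932]
ee_rot: [-2.47, -1.941, 0.0]
force: [-0.5, 0.2, -2.4]
width: 0.65
gripper_force: 20.0
```

Run:
```python
from h import *
a=np.radians(9);t=.314
R=toolR(a,t);O=np.array([.517,.322,.090]);n=-R[:,2];x=R[:,0]
print(R)
delta(O+.012*n+.10*n+.004*x,R)
# pointer
th=np.radians(15.3);ex=np.array([np.cos(th),np.sin(th)]);ey=np.array([-ex[1],ex[0]]);C=np.array([.5174,-.3407]);piv=C+.045*ex
d=load('top');s=load('scene')
for dd,uv in((d,[451,212.4]),(s,[185.3,226.5])):
    p=plane(dd,[uv],.089)[0];v=p[:2]-piv;print('ptr',p,np.arctan2(-v@ey,-v@ex),np.hypot(*v))
p=np.r_[piv,.1];print(proj(d,p),proj(s,p))
# tray in hand, rim
d=grab('top');P=cloud(d);cv2.imwrite('pics/c4.png',cv2.resize(d['pixels'][100:300,220:420],(600,600))[:,:,::-1])
```

```text
[[ 0.93939603  0.15643447  0.30506287]
 [ 0.14878571 -0.98768834  0.04831721]
 [ 0.30886552  0.         -0.95110572]]
shift [13.13 -5.98 -0.18] turn [-1.84  2.77 11.65] pos [ 0.554  -0.0372  0.1932] F [-0.5  0.2 -2.4] w 0.65 gf 20.0 t 6.5 q [ 0.34  0.4  -0.5   1.76  0.22  1.04 -0.48]
ptr [ 0.48445896 -0.41361529  0.089     ] 0.5707145632663386 0.11409646585817293
ptr [ 0.49150723 -0.41103154  0.089     ] 0.6033566015200716 0.10751739519425582
[[422.16167549 187.74640883]] [[219.53926795 232.90988   ]]
```

Emit:
carry_out(
  commands=[
    [0.3,0.5,-0.8,-1,0,0,0],
    [0.3,0.9,-0.8,-1,0,0,0],
    [0.3,1,-0.8,-1,0,0,0],
    [0.3,1,-0.8,-0.1,0,0,0],
    [0.3,1,-0.8,0,0,0,0],
    [0.3,1,-0.8,0,0,0,0],
    [0.3,1,-0.8,0,0,0,0],
    [0.3,1,-0.8,0,0,0,0],
  ],
)

```text
clock: 7.35
position: [0.4418, 0.1814, 0.2696]
ee_rot: [2.47, 1.941, 0.0]
force: [1.4, 0.7, -1.5]
width: 0.651
gripper_force: 20.0
```

Emit:
carry_out(
  commands=[
    [0.3,1,-0.2,0,0,0,0],
    [0.3,1,0,0,0,0,0],
    [0.3,1,0,0,0,0,0],
    [0.3,1,0,0,0,0,0],
    [0.3,1,0,0,0,0,0],
    [0.3,0.5,0,0,0,0,0],
    [0.3,0,0,0,0,0,0],
  ],
)

```text
clock: 8.05
position: [0.47, 0.3166, 0.2691]
ee_rot: [-2.467, -1.943, 0.0]
force: [-0.1, 0.6, -1.0]
width: 0.656
gripper_force: 20.0
```

Emit:
carry_out(
  commands=[
    [0.3,0,0,0,0,0,1],
    [0.3,0,0,0,0,0,1],
    [0.3,0,0,0,0,0,1],
    [0.3,0,0,0,0,0,1],
    [0.3,0,0,0,0,0,1],
    [0.3,0,0,0,0,0,1],
    [0.3,0,0,0,0,0,1],
    [0.3,0,0,0,0,0,1],
  ],
)

```text
clock: 8.85
position: [0.4705, 0.3135, 0.2694]
ee_rot: [3.033, 0.817, -0.0]
force: [0.1, 0.5, -1.6]
width: 0.652
gripper_force: 20.0
```

Emit:
carry_out(
  commands=[
    [0.3,0,0,0,0,0,1],
    [0.3,0,0,0,0,0,1],
    [0.3,0,0,0,0,0,1],
    [0.3,0,0,0,0,0,0.7],
    [0.3,0,0,0,0,0,0],
  ],
)

```text
clock: 9.35
position: [0.4705, 0.3137, 0.2694]
ee_rot: [3.131, 0.25, -0.0]
force: [-0.5, 0.5, -1.3]
width: 0.653
gripper_force: 20.0
```

Run:
```python
from h import *
R=toolR(np.radians(9),.314);O=np.array([.517,.322,.090]);n=-R[:,2];x=R[:,0]
delta(O+.112*n+.004*x,R)
```

```text
shift [ 0.66 -0.04  2.87] turn [0.   3.14 0.03] pos [0.4705 0.3137 0.2694] F [-0.5  0.5 -1.3] w 0.653 gf 20.0 t 9.35 q [-0.37  0.34 -0.42  1.63  0.15  1.2  -2.23]
```

Emit:
carry_out(
  commands=[
    [0.3,0,0,0,0,0.6,0],
    [0.3,0,0,0,0,0.6,0],
    [0.3,0,0,0,0,0.6,0],
    [0.3,0,0,0,0,0.6,0],
    [0.3,0,0,0,0,0.6,0],
    [0.3,0,0,0,0,0.14,0],
    [0.3,0,0,0,0,0,0],
  ],
)

```text
clock: 10.05
position: [0.47, 0.3145, 0.2694]
ee_rot: [-3.069, -0.251, -0.485]
force: [-0.8, 0.9, -0.1]
width: 0.653
gripper_force: 20.0
```

Run:
```python
from h import *
R=toolR(np.radians(9),.314);O=np.array([.517,.322,.090]);n=-R[:,2];x=R[:,0]
delta(O+.112*n+.004*x,R)
d=grab('top');P=cloud(d);h=P[...,2]
# tray in hand: darkest/tilted rim -> image
s=grab('scene');cv2.imwrite('pics/c5.png',np.hstack([cv2.resize(d['pixels'][140:290,130:280],(400,400)),cv2.resize(s['pixels'][80:280,350:550],(400,400))])[:,:,::-1])
```

```text
shift [-0.25 -0.    2.93] turn [-0.01  0.01  0.06] pos [0.47   0.3145 0.2694] F [-0.8  0.9 -0.1] w 0.653 gf 20.0 t 10.05 q [-0.46  0.18 -0.41  1.88  0.35  0.87 -2.45]
```

View pics/c5.png

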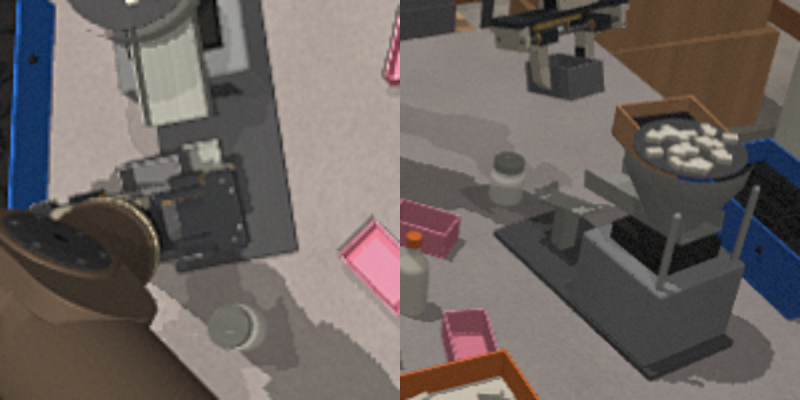

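The tray is held level with the slope, the jar is clear, and the rest is free. I'll go down along the rest's normal, staying 5 mm up the slope from the stop.

Emit:
carry_out(
  commands=[
    [0.3,-0.2,0,0.5,0,0,0.06],
    [0.3,0,0,1,0,0,0],
    [0.3,0,0,1,0,0,0],
    [0.3,0,0,1,0,0,0],
    [0.3,0,0,1,0,0,0],
    [0.3,0,0,1,0,0,0],
    [0.3,0,0,0.8,0,0,0],
    [0.3,0,0,0,0,0,0],
  ],
)

```text
clock: 10.95
position: [0.513, 0.3206, 0.1139]
ee_rot: [-3.073, -0.239, -0.478]
force: [0.1, -0.5, -1.4]
width: 0.652
gripper_force: 20.0
```

Run:
```python
from h import *
R=toolR(np.radians(9),.314);O=np.array([.517,.322,.090]);n=-R[:,2];x=R[:,0]
delta(O+.012*n,R)
```

```text
shift [-0.14 -0.03  0.48] turn [ 0.02  0.05 -0.02] pos [0.513  0.3206 0.1139] F [ 0.1 -0.5 -1.4] w 0.652 gf 20.0 t 10.95 q [-0.53  0.42 -0.29  2.    0.58  0.56 -2.66]
```

Emit:
carry_out(
  commands=[
    [0.3,0,-0.03,0.15,0,0.05,0],
    [0.3,0,0,0.1,0,0,0],
    [0.3,0,0,0.08,0,0,0],
    [0.3,0,0,0.05,0,0,0],
    [0.3,0,0,0,0,0,0],
  ],
)

```text
clock: 11.45
position: [0.5167, 0.3235, 0.1092]
ee_rot: [-3.066, -0.239, -0.494]
force: [0.7, 0.0, -1.0]
width: 0.653
gripper_force: 20.0
```

Run:
```python
from h import *
R=toolR(np.radians(9),.314);O=np.array([.517,.322,.090]);n=-R[:,2];x=R[:,0]
delta(O+.012*n,R)
```

```text
shift [-0.24  0.06  0.25] turn [-0.02 -0.05 -0.02] pos [0.5167 0.3235 0.1092] F [ 0.7  0.  -1. ] w 0.653 gf 20.0 t 11.45 q [-0.55  0.43 -0.26  2.    0.59  0.54 -2.68]
```

Emit:
carry_out(
  commands=[
    [0.3,0,0.04,0.08,0,-0.03,0],
    [0.3,0,0,0.06,0,0,0],
    [0.3,0,0,0.05,0,0,0],
    [0.3,0,0,0,0,0,0],
  ],
)

```text
clock: 11.85
position: [0.5182, 0.3226, 0.1041]
ee_rot: [-3.068, -0.239, -0.488]
force: [0.6, 0.1, -1.6]
width: 0.652
gripper_force: 20.0
```

Run:
```python
from h import *
R=toolR(np.radians(9),.314);O=np.array([.517,.322,.090]);n=-R[:,2];x=R[:,0]
delta(O+.012*n,R)
s=grab('scene');cv2.imwrite('pics/c6.png',cv2.resize(s['pixels'][130:230,370:490],(720,600),interpolation=cv2.INTER_CUBIC)[:,:,::-1])
```

```text
shift [-0.22  0.02  0.04] turn [-0.01 -0.02 -0.02] pos [0.5182 0.3226 0.1041] F [ 0.6  0.1 -1.6] w 0.652 gf 20.0 t 11.85 q [-0.55  0.43 -0.26  2.    0.59  0.53 -2.68]
```

View pics/c6.png

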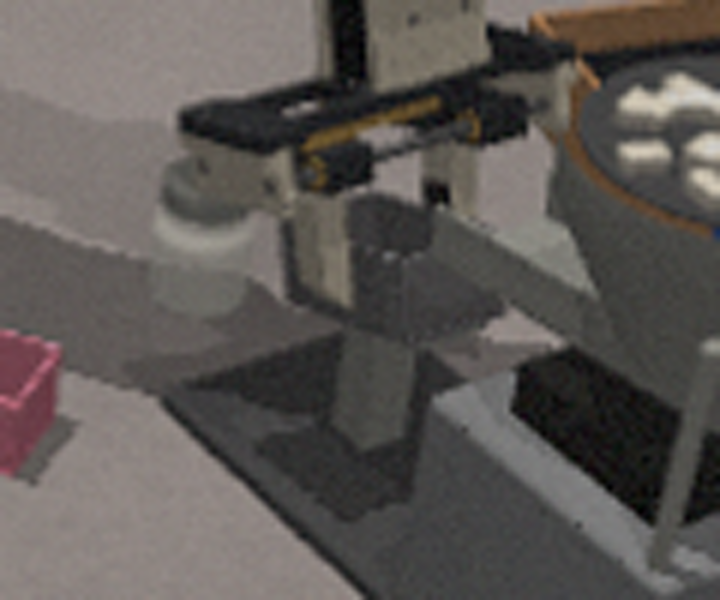

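The picture shows the tray at crop (395,280), parallel just above the rest, with the fingers clear of the plate and chute. I'll inch down until it makes contact.

Emit:
carry_out(
  commands=[
    [0.3,0,0,0.04,0,0,0],
    [0.3,0,0,0.04,0,0,0],
    [0.3,0,0,0,0,0,0],
  ],
)

```text
clock: 12.2
position: [0.5186, 0.3229, 0.1036]
ee_rot: [-3.067, -0.24, -0.49]
force: [-8.5, -4.1, 14.0]
width: 0.653
gripper_force: 20.0
```

Emit:
carry_out(
  commands=[
    [0.3,0,0,0.04,0,0,0],
    [0.3,0,0,0.04,0,0,0],
    [0.3,0,0,0,0,0,0],
  ],
)

```text
clock: 12.5
position: [0.5195, 0.3231, 0.1024]
ee_rot: [-3.067, -0.24, -0.491]
force: [-10.3, -5.9, 21.0]
width: 0.656
gripper_force: 20.0
```

Emit:
carry_out(
  commands=[
    [0.3,0,0,-0.06,0,0,0],
    [0.3,-0.06,0,0,0,0,0],
    [0.3,-0.06,0,0,0,0,0],
    [0.3,0,0,0,0,0,0],
  ],
)

```text
clock: 12.9
position: [0.5167, 0.3228, 0.1015]
ee_rot: [-3.066, -0.239, -0.49]
force: [-0.3, -1.1, 5.3]
width: 0.65
gripper_force: 20.0
```

Emit:
carry_out(
  commands=[
    [0.3,-0.05,0,0,0,0,0],
    [0.3,-0.05,0,0,0,0,0],
    [0.3,0,0,0,0,0,0],
  ],
)

```text
clock: 13.2
position: [0.5144, 0.3226, 0.1008]
ee_rot: [-3.066, -0.239, -0.49]
force: [-0.4, 0.7, 5.6]
width: 0.653
gripper_force: 20.0
```

Run:
```python
from h import *
R=toolR(np.radians(9),.314);O=np.array([.517,.322,.090]);n=-R[:,2];x=R[:,0]
delta(O+.012*n,R);print(R.T@arm.observe()['force'])
```

```text
shift [-0.04  0.04 -0.04] turn [-0.02 -0.03 -0.02] pos [0.5144 0.3226 0.1008] F [-0.4  0.7  5.6] w 0.653 gf 20.0 t 13.2 q [-0.57  0.43 -0.24  2.02  0.6   0.52 -2.69]
[ 1.47622785 -0.77454607 -5.41164184]
```

Sliding works, with little x force so far. I'll continue until the stop pushes back.

Emit:
carry_out(
  commands=[
    [0.3,-0.05,0.02,0,0,0,0],
    [0.3,-0.04,0,0,0,0,0],
    [0.3,0,0,0,0,0,0],
  ],
)

```text
clock: 13.5
position: [0.5131, 0.322, 0.1003]
ee_rot: [-3.065, -0.238, -0.492]
force: [4.2, 1.9, 4.3]
width: 0.65
gripper_force: 20.0
```

Run:
```python
from h import *
R=toolR(np.radians(9),.314);O=np.array([.517,.322,.090]);n=-R[:,2];x=R[:,0]
delta(O+.012*n,R);print(R.T@arm.observe()['force'])
```

```text
shift [ 0.02  0.02 -0.04] turn [-0.03 -0.04 -0.02] pos [0.5131 0.322  0.1003] F [4.2 1.9 4.3] w 0.65 gf 20.0 t 13.5 q [-0.58  0.43 -0.23  2.02  0.6   0.51 -2.69]
[ 5.6188147  -1.24588228 -2.74685496]
```

Emit:
carry_out(
  commands=[
    [0.3,-0.05,0,0.02,0,0,0],
    [0.3,0,0,0,0,0,0],
  ],
)

```text
clock: 13.7
position: [0.5131, 0.322, 0.1003]
ee_rot: [-3.064, -0.238, -0.494]
force: [5.5, 1.4, 8.9]
width: 0.649
gripper_force: 20.0
```

Run:
```python
from h import *
R=toolR(np.radians(9),.314);O=np.array([.517,.322,.090]);n=-R[:,2];x=R[:,0]
delta(O+.012*n,R);print(R.T@arm.observe()['force'])
```

```text
shift [ 0.02  0.02 -0.04] turn [-0.03 -0.06 -0.03] pos [0.5131 0.322  0.1003] F [5.5 1.4 8.9] w 0.649 gf 20.0 t 13.7 q [-0.58  0.43 -0.23  2.02  0.6   0.51 -2.69]
[ 8.11612043 -0.51420762 -6.71770967]
```

It is against the stop: the position stayed put and the stop force rose to 8 N. Releasing and backing out along the normal.

Emit:
carry_out(
  commands=[
    [0.7,0,0,0,0,0,0],
    [0.78,0,0,0,0,0,0],
    [0.84,0,0,0,0,0,0],
    [0.84,0,0,0,0,0,0],
    [0.84,0,0,-0.3,0,0,0],
    [0.84,0,0,-0.5,0,0,0],
    [0.84,0,0,-0.8,0,0,0],
    [0.84,0,0,-1,0,0,0],
  ],
)

```text
clock: 14.5
position: [0.4901, 0.3176, 0.1614]
ee_rot: [-3.068, -0.24, -0.487]
force: [0.1, -0.6, 0.1]
width: 0.84
gripper_force: 0.0
```

Emit:
carry_out(
  commands=[
    [0.84,0,0,-1,0,0,0],
    [0.84,0,0,-1,0,0,0],
    [0.84,0,0,-1,0,0,0],
    [0.84,0,0,-1,0,0,0],
    [0.84,0,0,-0.6,0,-0.8,0],
    [0.84,0,0,0,0,-0.8,0],
    [0.84,0,0,0,0,-0.8,0],
    [0.84,0,0,0,0,-0.74,0],
  ],
)

```text
clock: 15.3
position: [0.4551, 0.3124, 0.2716]
ee_rot: [-3.128, -0.246, 0.0]
force: [0.6, 0.5, -0.7]
width: 0.842
gripper_force: 0.0
```

Run:
```python
from h import *
delta(np.array([.2,-.1,.27]),toolR(np.radians(9)))
```

```text
shift [-1.266e+01  1.470e+01  1.000e-02] turn [-0.04 -0.   -0.  ] pos [0.4551 0.3124 0.2716] F [ 0.6  0.5 -0.7] w 0.842 gf 0.0 t 15.3 q [-0.42  0.31 -0.36  1.66  0.11  1.19 -2.22]
```

Emit:
carry_out(
  commands=[
    [0.6,-0.2,1,0,0,0,0],
    [0.6,-0.2,1,0,0,0,0],
    [0.6,-0.2,1,0,0,0,0],
    [0.6,-0.2,1,0,0,0,0],
    [0.6,-0.2,1,0,0,0,0],
    [0.6,-0.2,1,0,0,0,0],
    [0.6,-0.2,1,0,0,0,0],
    [0.6,-0.2,1,0,0,0,0],
  ],
)

```text
clock: 16.1
position: [0.4465, 0.1077, 0.2704]
ee_rot: [-3.129, -0.246, -0.004]
force: [0.8, -0.6, 0.7]
width: 0.601
gripper_force: 0.0
```

Emit:
carry_out(
  commands=[
    [0.6,-0.2,1,0,0,0,0],
    [0.6,-0.2,1,0,0,0,0],
    [0.6,-0.2,1,0,0,0,0],
    [0.6,0,0,0,0,0,0],
  ],
)

```text
clock: 16.5
position: [0.4434, 0.0287, 0.2701]
ee_rot: [-3.131, -0.238, -0.004]
force: [-0.2, -0.6, -0.0]
width: 0.6
gripper_force: 0.0
```

```bash
cat > m.py <<'E'
from h import *
th=np.radians(15.3);ex=np.array([np.cos(th),np.sin(th)]);ey=np.array([-ex[1],ex[0]]);C=np.array([.5174,-.3407]);piv=C+.045*ex
def ang(p): v=p[:2]-piv;return round(np.arctan2(-v@ey,-v@ex),3),round(np.hypot(*v),4)
E
python3 - <<'E'
from m import *
d=grab('top');s=grab('scene');P=cloud(d)
a=np.radians(9);e=np.array([[np.cos(a),np.sin(a)],[-np.sin(a),np.cos(a)]])
m=np.zeros(P.shape[:2],bool);m[175:250,180:235]=1;m&=(P[...,2]>.11)&(P[...,2]<.165)
n,l,st,_=cv2.connectedComponentsWithStats(m.astype(np.uint8));i=1+st[1:,4].argmax();p=P[l==i]
c,sz,an=cv2.minAreaRect(p[:,:2].astype(np.float32));print('tray rim',e@c,sz,an,'z',p[:,2].min(),p[:,2].max(),len(p))
A=cv2.resize(d['pixels'][150:260,160:270],(400,400),interpolation=cv2.INTER_CUBIC);B=cv2.resize(s['pixels'][140:220,390:470],(400,400),interpolation=cv2.INTER_CUBIC)
cv2.imwrite('pics/c7.png',np.hstack([A,B])[:,:,::-1])
delta(np.r_[.482,-.291,.2],toolR(np.radians(-25)))
E
```

```text
tray rim [0.55292285 0.23679736] (0.1072993278503418, 0.059693843126297) 8.815919876098633 z 0.11001499396439653 0.1522222987092847 250
shift [-0.49 13.01  2.77] turn [-0.03 -0.02  5.92] pos [0.4437 0.0321 0.27  ] F [0.2 0.9 0.4] w 0.602 gf 0.0 t 16.6 q [ 0.01  0.11 -0.22  1.91  0.02  1.12 -1.63]
```

View pics/c7.png

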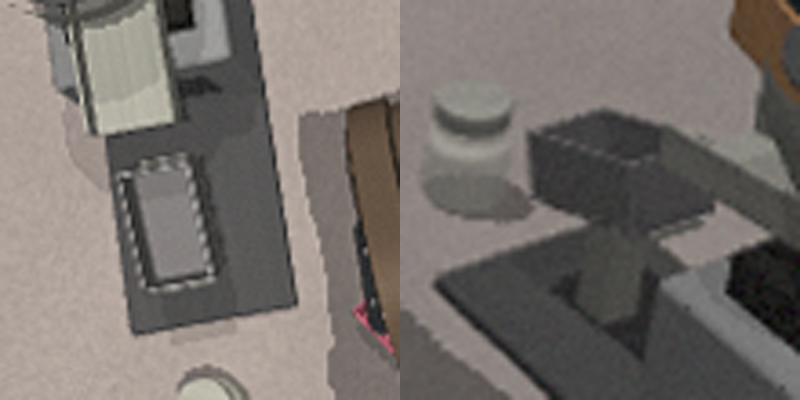

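The tray sits squarely on the rest: heading 8.8° against 9°, lateral error under 1 mm, low end at the stop, and nothing else disturbed. Now the lever.

Emit:
carry_out(
  commands=[
    [0.6,0,1,0,0,0,0],
    [0.6,0,1,0,0,0,0],
    [0.6,0,1,0,0,0,0],
    [0.6,0,1,0,0,0,0],
    [0.6,-0.1,1,0,0,0,0],
    [0.6,-0.1,1,0,0,0,0],
    [0.6,-0.1,1,0,0,0,0],
    [0.6,-0.2,1,0,0,0,0],
  ],
)

```text
clock: 17.4
position: [0.4635, -0.1669, 0.2692]
ee_rot: [-3.129, -0.249, -0.004]
force: [0.1, 0.1, -0.0]
width: 0.6
gripper_force: 0.0
```

Emit:
carry_out(
  commands=[
    [0.6,0,1,0.5,0,0,0],
    [0.6,0,1,0.5,0,0,0],
    [0.6,0,1,0.5,0,0,0],
    [0.6,0,1,0.5,0,0,0],
    [0.6,0,1,0.5,0,0,0],
    [0.6,0,0,0,0,0,1],
    [0.6,0,0,0,0,0,1],
    [0.6,0,0,0,0,0,1],
  ],
)

```text
clock: 18.2
position: [0.4832, -0.2895, 0.2061]
ee_rot: [-3.13, 0.229, -0.003]
force: [0.5, 0.7, -0.2]
width: 0.601
gripper_force: 0.0
```

Emit:
carry_out(
  commands=[
    [0.6,0,0,0,0,0,1],
    [0.6,0,0,0,0,0,1],
    [0.6,0,0,0,0,0,1],
    [0.6,0,0,0,0,0,0],
  ],
)

```text
clock: 18.6
position: [0.4833, -0.2894, 0.2063]
ee_rot: [-3.061, 0.69, -0.003]
force: [-0.8, -0.5, 0.5]
width: 0.601
gripper_force: 0.0
```

Run:
```python
from m import *
delta(np.r_[.483,-.2915,.107],toolR(np.radians(-25.7)))
```

```text
shift [0.02 0.1  3.97] turn [-0.04 -0.01  0.05] pos [ 0.4833 -0.2894  0.2063] F [-0.8 -0.5  0.5] w 0.601 gf 0.0 t 18.6 q [ 0.34  0.35  0.14  1.76 -0.06  1.03 -1.51]
```

Emit:
carry_out(
  commands=[
    [0.6,0,0.1,0.8,0,0,0],
    [0.6,0,0,0.8,0,0,0],
    [0.6,0,0,0.8,0,0,0],
    [0.6,0,0,0.8,0,0,0],
    [0.6,0,0,0.7,0,0,0],
    [0.6,0,0,0,0,0,0],
  ],
)

```text
clock: 19.2
position: [0.4806, -0.2913, 0.1066]
ee_rot: [-3.062, 0.685, 0.004]
force: [-0.6, 0.3, -0.8]
width: 0.598
gripper_force: 0.0
```

Emit:
carry_out(
  commands=[
    [0.15,0,0,0,0,0,0],
    [0.15,0,0,0,0,0,0],
    [0.15,0,0,0,0,0,0],
    [0.15,0,0,0,0,0,0],
    [0.15,0,0,0,0,0,0],
  ],
  squeeze=10,
)

```text
clock: 19.7
position: [0.4817, -0.2931, 0.109]
ee_rot: [-3.062, 0.691, -0.003]
force: [-0.3, -0.3, 3.6]
width: 0.232
gripper_force: 10.0
```

Run:
```python
from m import *
d=grab('top')
o=arm.observe();print(ang(o['position']))
delta(np.r_[.483,-.2915,.107],toolR(np.radians(-25.7)))
```

```text
(np.float64(-0.691), np.float64(0.0868))
shift [ 0.02 -0.08  0.08] turn [-0.03 -0.01  0.05] pos [ 0.4817 -0.2931  0.109 ] F [-0.6  1.   3.8] w 0.233 gf 10.0 t 19.75 q [ 0.36  0.46  0.13  1.87 -0.08  0.82 -1.48]
```

Emit:
carry_out(
  commands=[
    [0.15,0.017,0.34,0,0,0,-1],
    [0.15,0.017,0.34,0,0,0,-1],
    [0.15,0.017,0.34,0,0,0,-1],
    [0.15,0.017,0.34,0,0,0,-1],
    [0.15,0.017,0.34,0,0,0,-1],
    [0.15,0.017,0.34,0,0,0,-1],
    [0.15,0.017,0.34,0,0,0,-1],
    [0.15,0,0,0,0,0,0],
  ],
)

```text
clock: 20.55
position: [0.4774, -0.3521, 0.109]
ee_rot: [-3.115, -0.405, -0.007]
force: [5.3, -0.8, 1.0]
width: 0.233
gripper_force: 10.0
```

Run:
```python
from m import *
o=arm.observe();print(ang(o['position']),np.degrees(0));R=Ro.from_rotvec(o['ee_rot']).as_matrix();print('yaw-lever',np.arctan2(R[1,0],R[0,0])-th,R.T@o['force'],o['width'],o['position'])
```

```text
(np.float64(0.005), np.float64(0.0866)) 0.0
yaw-lever -0.008743956453118651 [ 4.97231959  2.09479909 -1.01362073] 0.233425178116393 [ 0.47739528 -0.35213001  0.10902478]
```

Emit:
carry_out(
  commands=[
    [0.15,0.03,0.34,0,0,0,-1],
    [0.15,0.03,0.34,0,0,0,-1],
    [0.15,0.03,0.34,0,0,0,-1],
    [0.15,0.03,0.34,0,0,0,-1],
    [0.15,0,0,0,0,0,0],
  ],
)

```text
clock: 21.05
position: [0.4929, -0.3819, 0.109]
ee_rot: [-2.973, -1.014, -0.005]
force: [1.6, -0.7, 4.1]
width: 0.237
gripper_force: 10.0
```

Run:
```python
from m import *
from scipy.optimize import least_squares
o=arm.observe();p=o['position'];R=Ro.from_rotvec(o['ee_rot']).as_matrix()
print(ang(p),'yaw-lever',np.arctan2(R[1,0],R[0,0])-th,R.T@o['force'],p)
Q=np.array([[.4817,-.2931],[.4774,-.3521],p[:2]]);f=least_squares(lambda c:np.hypot(*(Q-c).T)-.085,piv);print('pivot from arc',f.x,f.fun,'box',piv)
for pv in(piv,f.x,np.array([.5583,-.3291])):
    for t in([.48446,-.41362],[.49151,-.41103]):
        v=np.array(t)-pv;w=p[:2]-pv;print(np.round([np.arctan2(-v@ey,-v@ex),np.hypot(*v),np.arctan2(-w@ey,-w@ex)],3))
```

```text
(np.float64(0.397), np.float64(0.0862)) yaw-lever 0.3903654589975454 [ 0.87256906  1.51636165 -4.06798917] [ 0.49288482 -0.38192925  0.10900016]
pivot from arc [ 0.55900888 -0.32847326] [ 1.72390129e-05 -3.98155732e-05  2.90217818e-05] box [ 0.56080508 -0.32882571]
[0.571 0.114 0.397]
[0.603 0.108 0.397]
[0.585 0.113 0.413]
[0.618 0.107 0.413]
[0.586 0.112 0.412]
[0.62  0.106 0.412]
```

Emit:
carry_out(
  commands=[
    [0.15,0.03,0.34,0,0,0,-1],
    [0.15,0.01,0.17,0,0,0,-0.5],
    [0.15,0,0,0,0,0,0],
    [0.45,0,0,0,0,0,0],
    [0.45,0,0,0,0,0,0],
    [0.45,0,0,0,0,0,0],
  ],
)

```text
clock: 21.65
position: [0.5004, -0.39, 0.1081]
ee_rot: [-2.889, -1.23, -0.003]
force: [0.3, 0.9, 0.2]
width: 0.431
gripper_force: 0.0
```

Emit:
carry_out(
  commands=[
    [0.45,0,0,-0.7,0,0,0],
    [0.45,0,0,-1,0,0,0],
    [0.45,0,0,-1,0,0,0],
    [0.45,0,-1,-1,0,0,0],
    [0.45,0,-1,0,0,0,0],
    [0.45,0,-1,0,0,0,0],
    [0.45,0,-1,0,0,0,0],
    [0.45,0,-1,0,0,0,0],
  ],
)

```text
clock: 22.45
position: [0.4094, -0.303, 0.2008]
ee_rot: [-2.889, -1.231, -0.003]
force: [0.5, 0.6, -0.7]
width: 0.449
gripper_force: 0.0
```

Emit:
carry_out(
  commands=[
    [0.45,0,-1,0,0,0,0],
    [0.45,0,-1,0,0,0,0],
    [0.45,0,-1,0,0,0,0],
    [0.45,0,0,0,0,0,0],
  ],
)

```text
clock: 22.85
position: [0.3538, -0.2499, 0.2007]
ee_rot: [-2.887, -1.232, -0.001]
force: [1.2, -0.5, -0.4]
width: 0.45
gripper_force: 0.0
```

Run:
```python
from m import *
d=grab('top');s=grab('scene');print(arm.observe()['position'])
A=cv2.resize(d['pixels'][175:235,400:460],(400,400),interpolation=cv2.INTER_CUBIC);B=cv2.resize(s['pixels'][205:245,175:235],(400,267),interpolation=cv2.INTER_CUBIC)
B=np.vstack([B,np.zeros((133,400,3),np.uint8)])
cv2.imwrite('pics/c8.png',np.hstack([A,B])[:,:,::-1])
```

```text
[ 0.35626684 -0.25199466  0.20116849]
```

View pics/c8.png

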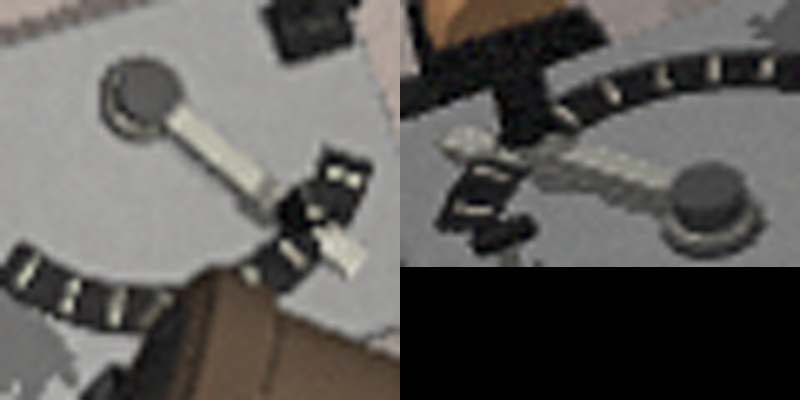

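The crop shows the lever arm running from the pivot (140,95) to the knob (~295,205), nearly in line with the pointer block at (343,250). I'll quantify both.

Run:
```python
from m import *
pvs={'arc':np.array([.5590,-.3285]),'box':piv}
for n,arm_box,blk in(('top',(425,190,442,207),(446,208,457,218)),('scene',(198,225,216,234),(179,221,192,231))):
    d=load(n);im=d['pixels'].astype(int);g=im.sum(2)/3;wm=(im[...,0]-im[...,2])
    def pts(b,z,k):
        x0,y0,x1,y1=b;sub=wm[y0:y1,x0:x1]
        if k:print(n,b);print(g[y0:y1,x0:x1].astype(int)) if 0 else None
        m=(sub>=9)&(g[y0:y1,x0:x1]>120);nn,l,st,_=cv2.connectedComponentsWithStats(m.astype(np.uint8));i=1+st[1:,4].argmax();ys,xs=np.nonzero(l==i)
        w=np.c_[xs+x0,ys+y0];return w,plane(d,w,z)[:,:2]
    w,a=pts(arm_box,.097,1);c=a.mean(0);u=np.linalg.svd(a-c)[2][0];u*=np.sign(-u@ex)
    wb,b=pts(blk,.089,1);bc=b.mean(0)
    print('arm n',len(w),'dir ang',np.arctan2(-u@ey,-u@ex) if 0 else np.arctan2(u@-ey,u@-ex),'block n',len(wb),wb.mean(0),bc)
    for k,pv in pvs.items():
        f=lambda q:np.round(np.arctan2(-(q-pv)@ey,-(q-pv)@ex),3)
        print(k,'arm c',f(c),'r',np.hypot(*(c-pv)),'block',f(bc),'r',np.hypot(*(bc-pv)))
    # knob
d=load('top');P=cloud(d);m=np.zeros(P.shape[:2],bool);m[195:215,435:455]=1;m&=P[...,2]>.112
ys,xs=np.nonzero(m);k=plane(d,[[xs.mean(),ys.mean()]],.127)[0,:2];
for kk,pv in pvs.items(): v=k-pv;print('knob',m.sum(),kk,np.arctan2(-v@ey,-v@ex),np.hypot(*v))
```

```text
top (425, 190, 442, 207)
top (446, 208, 457, 218)
arm n 76 dir ang 0.5517473188909287 block n 35 [450.57142857 211.85714286] [ 0.48615611 -0.4124429 ]
arc arm c 0.557 r 0.042408812891946625 block 0.589 r 0.11114244566315025
box arm c 0.521 r 0.043423887293351324 block 0.575 r 0.11209060516843317
scene (198, 225, 216, 234)
scene (179, 221, 192, 231)
arm n 21 dir ang 0.5344061026357416 block n 14 [184.85714286 225.71428571] [ 0.48776584 -0.41177222]
arc arm c 0.571 r 0.03607617513700112 block 0.596 r 0.10958361497715173
box arm c 0.529 r 0.03707464687157171 block 0.582 r 0.11052083375554198
knob 38 arc 0.5150116273200831 0.08209359955575912
knob 38 box 0.4969344358286205 0.08315830325720694
```

The lever is short of the pointer by about 0.03 rad in both views. I'll regrip and nudge it on.

Emit:
carry_out(
  commands=[
    [0.45,0,1,0,0,0,0],
    [0.45,0,1,0,0,0,0],
    [0.45,0,1,0,0,0,0],
    [0.45,0,1,0,0,0,0],
    [0.45,0,1,0,0,0,0],
    [0.45,0,1,0,0,0,0],
    [0.45,0,1,0,0,0,0],
    [0.45,0,1,0,0,0,0],
  ],
)

```text
clock: 23.75
position: [0.5019, -0.392, 0.2003]
ee_rot: [-2.889, -1.231, -0.003]
force: [-0.8, -1.1, 0.6]
width: 0.454
gripper_force: 0.0
```

Emit:
carry_out(
  commands=[
    [0.45,0,0,0.9,0,0,0],
    [0.45,0,0,0.9,0,0,0],
    [0.45,0,0,0.9,0,0,0],
    [0.45,0,0,0.9,0,0,0],
    [0.45,0,0,0,0,0,0],
  ],
)

```text
clock: 24.25
position: [0.4993, -0.3897, 0.1072]
ee_rot: [-2.885, -1.229, 0.001]
force: [-0.5, 0.4, 0.4]
width: 0.452
gripper_force: 0.0
```

Emit:
carry_out(
  commands=[
    [0.15,0,0,0,0,0,0],
    [0.15,0,0,0,0,0,0],
    [0.15,0,0,0,0,0,0],
    [0.15,0,0,0,0,0,0],
  ],
)

```text
clock: 24.65
position: [0.5015, -0.3908, 0.1122]
ee_rot: [2.889, 1.232, 0.006]
force: [1.1, -0.1, 2.2]
width: 0.237
gripper_force: 10.0
```

```bash
cat > q.py <<'E'
from m import *
pv=np.array([.5590,-.3285]);o=arm.observe();p=o['position'];v=p[:2]-pv;R=Ro.from_rotvec(o['ee_rot']).as_matrix()
print(p,np.arctan2(-v@ey,-v@ex),np.hypot(*v),'yaw',np.arctan2(R[1,0],R[0,0])-th,R.T@o['force'],o['width'],o['clock'])
E
python3 q.py
```

```text
[ 0.50153456 -0.3908142   0.11215385] 0.5588213638138434 0.08476636240784889 yaw 0.5389056378315455 [ 0.74025354  0.87176612 -2.22114868] 0.23734753424371877 24.65
```

Now +0.03 rad, about 2.5 mm.

Emit:
carry_out(
  commands=[
    [0.15,0,0.06,0,0,0,-0.15],
    [0.15,0,0.05,0,0,0,-0.15],
    [0.15,0,0,0,0,0,0],
  ],
)

```text
clock: 24.95
position: [0.5034, -0.3925, 0.1121]
ee_rot: [2.87, 1.277, 0.005]
force: [-0.3, 0.6, 6.9]
width: 0.233
gripper_force: 10.0
```

```bash
python3 q.py
```

```text
[ 0.50335866 -0.39245197  0.11206913] 0.5877420259593088 0.08476917015033593 yaw 0.5699576397294345 [ 0.25109657 -0.60406636 -6.91065044] 0.23310655985708623 24.95
```

Emit:
carry_out(
  commands=[
    [0.45,0,0,0,0,0,0],
    [0.45,0,0,0,0,0,0],
    [0.45,0,0,0,0,0,0],
    [0.45,0,0,-0.7,0,0,0],
    [0.45,0,0,-1,0,0,0],
    [0.45,0,0,-1,0,0,0],
    [0.45,0,-1,-1,0,0,0],
    [0.45,0,-1,0,0,0,0],
  ],
)

```text
clock: 25.75
position: [0.467, -0.3595, 0.2065]
ee_rot: [2.868, 1.274, 0.009]
force: [1.1, -0.5, 0.4]
width: 0.455
gripper_force: 0.0
```

Emit:
carry_out(
  commands=[
    [0.45,0,-1,0,0,0,0],
    [0.45,0,-1,0,0,0,0],
    [0.45,0,-1,0,0,0,0],
    [0.45,0,-1,0,0,0,0],
    [0.45,0,-1,0,0,0,0],
    [0.45,0,-1,0,0,0,0],
    [0.45,0,-1,0,0,0,0],
    [0.45,0,0,0,0,0,0],
  ],
)

```text
clock: 26.55
position: [0.3333, -0.2397, 0.2033]
ee_rot: [-2.868, -1.275, -0.002]
force: [0.5, 0.2, -0.4]
width: 0.448
gripper_force: 0.0
```

Run:
```python
from m import *
pv=np.array([.5590,-.3285]);f=lambda q:np.round(np.arctan2(-(q-pv)@ey,-(q-pv)@ex),3)
for n,ab,bb in(('top',(425,190,442,207),(446,208,457,218)),('scene',(198,225,216,234),(179,221,192,231))):
    d=grab(n);im=d['pixels'].astype(int);g=im.mean(2)
    def pts(b,z):
        x0,y0,x1,y1=b;m=((im[...,0]-im[...,2])[y0:y1,x0:x1]>=9)&(g[y0:y1,x0:x1]>120);_,l,st,_=cv2.connectedComponentsWithStats(m.astype(np.uint8));ys,xs=np.nonzero(l==1+st[1:,4].argmax());return plane(d,np.c_[xs+x0,ys+y0],z)[:,:2]
    a=pts(ab,.097);c=a.mean(0);u=np.linalg.svd(a-c)[2][0];u*=np.sign(-u@ex);b=pts(bb,.089).mean(0)
    print(n,'arm',f(c),'dir',np.arctan2(-u@ey,-u@ex),'block',f(b),np.hypot(*(b-pv)))
d=load('top');cv2.imwrite('pics/c9.png',np.hstack([cv2.resize(d['pixels'][175:235,400:460],(400,400),interpolation=cv2.INTER_CUBIC),cv2.resize(d['pixels'][:,:][60:320,130:480],(400,400))])[:,:,::-1])
P=cloud(d);print(arm.observe()['position'])
```

```text
top arm 0.583 dir 0.5706081064390711 block 0.589 0.11114244566315025
scene arm 0.6 dir 0.5600295016030385 block 0.596 0.11167379698812557
[ 0.33577674 -0.24164402  0.203709  ]
```

View pics/c9.png

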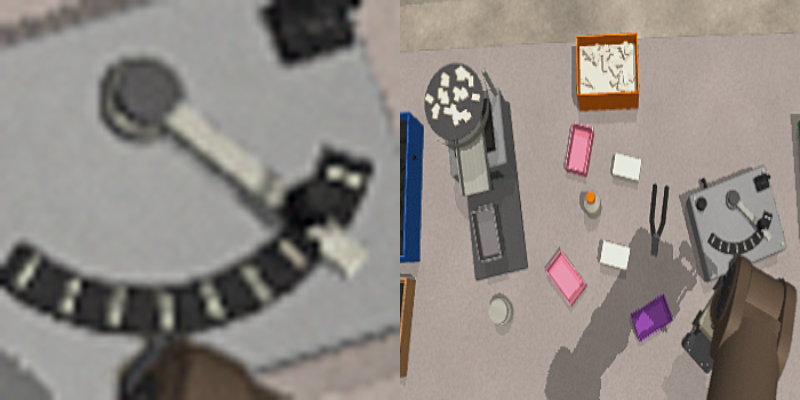

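The lever arm lines up with the pointer block (0.583 against 0.589 from above, 0.600 against 0.596 in the scene view). The tray is on the rest, the bystanders are in place and the arm is clear, so I'm handing in.

```bash
python3 -c "
from cell import arm
print(arm.sign_off())"
```

```text
the job is handed in; nothing more can be done
None
```

I handed the job in at about 27 s on the robot clock: the tray is square on the rest with its low end against the stop, then the feed lever was set in line with the pointer to within about 0.01 rad by camera, and nothing else appears to have moved.

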